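# Plug the silencer into the push-fit port and open the air valve

## Task

Take the thick-stemmed silencer out of the white stand and push it upright into the empty push-fit port of the air unit until it locks fully home, its flange down on the collar, feeling your way in and not forcing it. Let go, then slide that unit's black valve grip all the way across, away from the side where it now stands. Leave the thin silencer, the petri dish and the vial where they are.

Things in the scene. Friction and masses are not known exactly. Their poses are not given: they have to be found in the camera images.
- silencer: Thick plug-in silencer, aluminium with dark rings, 60 g, upright in one of the stand's holes. Origin: centre of the underside of its flange; z up along its axis. Above it: flange 26 mm across, 6 mm high, then round body 22 mm across up to 44 mm (grip here; a firm grip, 70 to 100 N, keeps it from slipping). Below it: steel stem 12 mm across.
- stem_end (a point): Centre of the lower end of the thick silencer's stem, 32.4 mm below its origin. The stem's last 6 mm taper to a flat end 5 mm across; a groove 8.4 mm wide, for the catches, is centred 19.2 mm below the flange.
- thin_silencer: The other silencer in the stand, alike but with body 16 mm and stem 8 mm across; it does not lock in the port. Origin under its flange, z up. To be left alone.
- stand: White block 50 x 110 x 44 mm, fixed. Origin: centre of the underside; long side along its y. Two holes 16 mm across and 38 mm deep at y = -30 and +30 mm; the silencers stand in them with their flanges on its top.
- air_unit: Air unit with the empty port, fixed: base 150 x 70 x 12 mm, origin at the centre of its underside, x along its length, z up. At x = +42 mm the fitting: grey block 36 x 36 mm up to z = 52 mm with a black collar on top. At x = -40 mm the valve housing, 50 x 62 mm, top at z = 42 mm. More than 40 N between silencer and unit damages the fitting.
- port (a point): Nominal centre of the collar's top, 56 mm above the unit's underside (height is exact). Collar 21 mm across, upright bore 13 mm wide, hardly any lead-in. The fitting is bolted through oversize holes: the true bore may be up to 3 mm off this point in unit x and in y, which this reading does not show; its clamps do not yield.
- port_depth (a point): Point on the nominal port axis 20 mm below the collar's top, level with two spring catches. They meet the stem's taper when the flange is about 11 mm above the collar. Pushing on takes 8 to 15 N, a spring valve below pushing back. Some 3 mm short of the collar the catches snap into the groove, drawing it in; push on until the flange stops on the collar.
- full_unit: A second unit, same shape, its port already filled with a silencer (top 100 mm above the desk) and its valve open; fixed, nothing on it moves. Origin as the other's.
- valve (a joint): Slide valve of the empty unit: 0 = shut, the grip at the unit's -y side (y = -11 mm), 0.022 m = fully open (y = +11 mm). It slides along the unit's +y with about 2 N and stays where it is left.
- valve_grip (a point): Centre of the top of the valve's black grip, 18 mm long (unit x), 10 mm thick (unit y) and 18 mm high, standing on the valve housing.
- petri: Petri dish 58 mm across, 16 mm high, near the front edge; origin under its centre. Leave.
- vial: Glass vial 22 mm across, 52 mm high, near the front edge; origin under its centre. Leave.

How it is judged:
On the way, in this order (a step that is already met when the one before it is completed fails the run):
1. the silencer is lifted clear of the stand (z of silencer in the frame of stand above 0.075 m and contact force between silencer and the fingers above 0.5 N), for 0.1 s.
2. the silencer is locked fully home in the port and let go, the valve still shut (z of silencer in the frame of air_unit between 0.05 and 0.0578 m and x of silencer in the frame of air_unit between 0.034 and 0.05 m and y of silencer in the frame of air_unit between -0.008 and 0.008 m and angle between silencer's own z axis and vertical below 0.06 rad and contact force between silencer and the fingers below 0.1 N and value of joint valve below 0.01 m), for 0.2 s.
3. the valve is slid fully open (value of joint valve above 0.0195 m and z of silencer in the frame of air_unit between 0.05 and 0.0578 m and x of silencer in the frame of air_unit between 0.034 and 0.05 m and y of silencer in the frame of air_unit between -0.008 and 0.008 m and angle between silencer's own z axis and vertical below 0.06 rad), for 0.2 s.
At the end, for the whole second after the job is handed in: The silencer stands upright (within 0.06 rad) in the empty unit's port, its flange within 1.8 mm of the collar, at rest and released; the valve is at least 19.5 of its 22 mm open (all of step 3 and linear speed of silencer below 0.01 m/s and contact force between silencer and the fingers below 0.1 N); the robot touches nothing.
It fails at once if the silencer presses on the air unit with more than 40 N (contact force between silencer and air_unit above 40 N).
It fails at once if the thin silencer is moved more than 25 mm (distance of thin_silencer from where it was at the start of the episode above 0.025 m).
It fails at once if the petri dish is moved more than 30 mm (distance of petri from where it was at the start of the episode above 0.03 m).
It fails at once if the vial is moved more than 30 mm (distance of vial from where it was at the start of the episode above 0.03 m).
It also fails if it takes over 72 s, if anything falls off the work surface, if the arm or the gripper's body presses on something with over 40 N, if the wrist force passes 120 N, or if a joint passes its speed limit or range.

## Robot

A 6-joint arm with a two-finger parallel gripper is mounted at the origin on a cart in front of the work surface, level with it; the furniture and walls round the work are solid. World frame = base frame: x ahead of the robot, y to its left, z up, the work surface at z = 0. Lengths are in m, angles in rad, forces in N, time in s.
With the tool pointing down it reaches from about 0.275 to 0.85 m from the base axis. Payload 5.2 kg.
Tool frame: the origin (TCP) lies midway between the tips of the shut fingers; the grasp point (between the pads) lies 19 mm behind it; z points along the fingers, y is the line along which they close (so a half turn about z gives the same grasp; the last joint's range is limited). The gripper opens to 85 mm and grips with 20 to 120 N. Pads are 22 mm wide; open, the fingers measure 114 mm over their backs; the gripper's body (76 mm by 85 mm) begins 54 mm behind the grasp point. The pads swing forward as they close: fully open they stand 13 mm farther back than shut.
Start: joints at [-1.525, 0.259, 1.535, -0, 1.348, -0.203], TCP at [0.135, -0.533, 0.231] pointing down, gripper open.
Joint ranges: [-3.14, 3.14], [-0.91, 2.08], [0.19, 2.58], [-1.22, 4.36], [0.22, 2.71], [-3.12, 3.12]. Speed limits (rad/s): [2.57, 2.57, 3.14, 3.14, 3.14, 3.14].

## Interface

Orientations are given as [roll, pitch, yaw] about the fixed x, y, z axes, in that order (R = Rz(yaw) Ry(pitch) Rx(roll)).
In Python, from cell import bot gives the robot as it stands.
- The arm moves only by the tool step_arm, never from a script. Its argument "commands" is a list of rows, each an object of numbers: "x", "y", "z": the shift along the tool's x, y, z normalised to -1 to 1, where 1 is 0.5 m; "twist": the turn about the tool's z normalised to -1 to 1, where 1 is 90 degrees. A call has 1 to 12 rows; each row is the pose to reach, as a shift and turn from the pose commanded when the call began, along the tool's axes at that moment; what a row does not reach only later rows make up. A row lasts 1/12 s, in which the tool goes at most 41.7 mm and 7.16 degrees, less where a joint would pass 70% of its speed; a pose out of reach is approached as far as the arm can. A call with a number of a shift or a turn outside -1 to 1 is refused whole. A call with a gripper value outside its range is refused whole. "gripper" is the opening, from 0 (shut) to 1 (fully open), set as the call begins (left out, the last holds). The fingers move at their own pace and stop on an object; "squeeze" is the grip in N (left out, the last holds). Time passes only in rows, so rows that repeat a pose let the fingers close. It gives the time, the measured TCP pose, the force, the opening and the grip force at its end, in the units of the state.
- bot.get_obs(): the state, without advancing time (a new reading comes with each control period).
- bot.grab_frame(name): name is "side" or "top"; returns a dict with "color" (384x512x3 uint8, red, green, blue), "mtx" (3x3 intrinsics, pixels), "origin" and "orientation" of the camera in the world. Camera axes: x right, y down, z forward; pixel columns grow to the right and rows downward; lengths in m; the calibration is good to about 2 mm. A picture is of the moment at which its call begins. There is no depth.
- bot.close_job(): hands the job in; it is judged then, once.
The state is a dict: "time_s": time; "q": joint angles; "joint_velocities": joint speeds; "joint_torque": joint torques, N m; "ee_pos": TCP position; "orientation": TCP orientation; "ft_force": force on the tool from outside, world axes, zero at the start; "torque": the same for the moment, N m; "gripper_width": finger opening in m; "grip_force": force on a finger pad.
Only numpy, scipy, OpenCV 4.12 (cv2) and the standard library are available. Lean on these libraries where they do the work, as an engineer would, in place of code of your own. Each camera call takes 0.05 s, during which the arm holds its last target. There are 200 camera calls.

## Working session

There is one attempt and no reset: what is moved stays moved. The work goes in short steps, Python scripts to look and compute and a tool call to move; the robot and the scene stay as the last step left them, time stands still between calls to the robot, and variables do not carry over. Pictures are saved under pics/ and viewed, at most 10 in all, crops included, and the job is handed in when it is done.

Besides the shell and the picture viewer there is one more tool, called after "Emit:" by a JSON object that holds its "api" and its "payload". step_arm: Moves the arm, as the interface text tells. Scaled input: -1 to 1 covers 0.5 m each way for a shift and 90 degrees each way for a turn. Its arguments: {"type":"object","properties":{"commands":{"type":"array"},"gripper":{"type":"number"},"squeeze":{"type":"number"}},"required":["commands"]}

```bash
mkdir -p pics; cat > h.py <<'E'
import numpy as np, cv2
from cell import bot
from scipy.spatial.transform import Rotation as R
def grab(n,save=None):
    f=bot.grab_frame(n)
    if save: cv2.imwrite('pics/'+save,cv2.cvtColor(f['color'],cv2.COLOR_RGB2BGR))
    return f
E
python3 - <<'E'
from h import *
for n in('top','side'):
    f=grab(n,n+'0.png'); print(n,f['mtx'],f['origin'],f['orientation'])
o=bot.get_obs(); print(o)
E
```

```text
top [[446.9543052    0.         251.78269398]
 [  0.         446.9543052  194.87299897]
 [  0.           0.           1.        ]] [0.36667042 0.04056172 0.96212752] [-2.98892665  0.03460241 -1.59205483]
side [[434.16511113   0.         267.01106614]
 [  0.         434.16511113 193.63440425]
 [  0.           0.           1.        ]] [ 0.28065236 -0.46846272  0.70163877] [-2.41024679  0.00544732 -0.36157819]
{'time_s': 0.1, 'q': array([-1.52480677e+00,  2.59277721e-01,  1.53599896e+00,  1.97121525e-05,
        1.34806365e+00, -2.02804451e-01]), 'joint_velocities': array([ 0.00028429, -0.00110547, -0.00162132,  0.0018832 , -0.00052553,
       -0.00033186]), 'joint_torque': array([ 2.35792606e-03, -4.46966171e+01, -2.91246754e+01, -1.10123174e-04,
        6.18052465e-03, -1.22426677e-06]), 'ee_pos': array([ 0.13543275, -0.53254217,  0.23054362]), 'orientation': array([-3.13988466e+00, -3.70836162e-04,  2.48789315e-01]), 'ft_force': array([-0.08263654, -0.50101075,  0.04341965]), 'torque': array([ 0.03571969, -0.01961547, -0.02619752]), 'grip_force': 0.0, 'gripper_width': 0.08530121416115663}
```

View pics/top0.png

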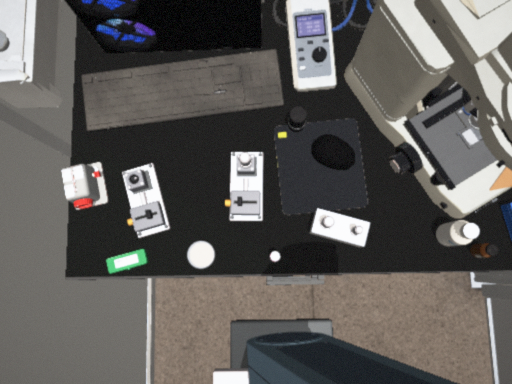

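View pics/side0.png

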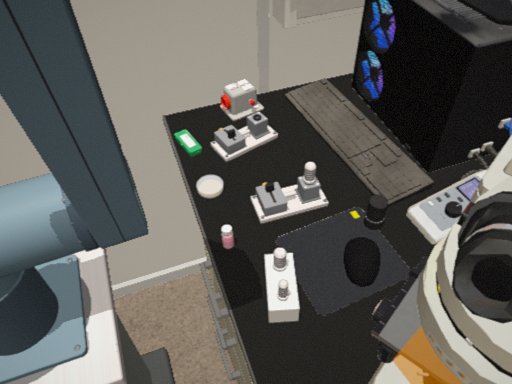

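```bash
python3 - <<'E'
import cv2,numpy as np
t=cv2.imread('pics/top0.png');s=cv2.imread('pics/side0.png')
z=lambda a,k,w,h:cv2.resize(a,(w,h),interpolation=cv2.INTER_CUBIC)
a=z(t[155:245,110:190],5,400,450); b=z(t[195:255,300:380],5,400,300)
c=z(s[95:165,200:290],4,400,311); d=z(s[240:330,250:310],4,200,300)
out=np.zeros((600,800,3),np.uint8)
out[:300,:400]=b; out[300:600,:400]=0
out[:450,400:]=a
out[300:600,:386]=cv2.resize(s[95:165,200:290],(386,300),interpolation=cv2.INTER_CUBIC)
out[450:,400:600]=cv2.resize(s[245:305,260:320],(200,150),interpolation=cv2.INTER_CUBIC)
cv2.imwrite('pics/z1.png',out)
E
```

```text
(no output)
```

View pics/z1.png

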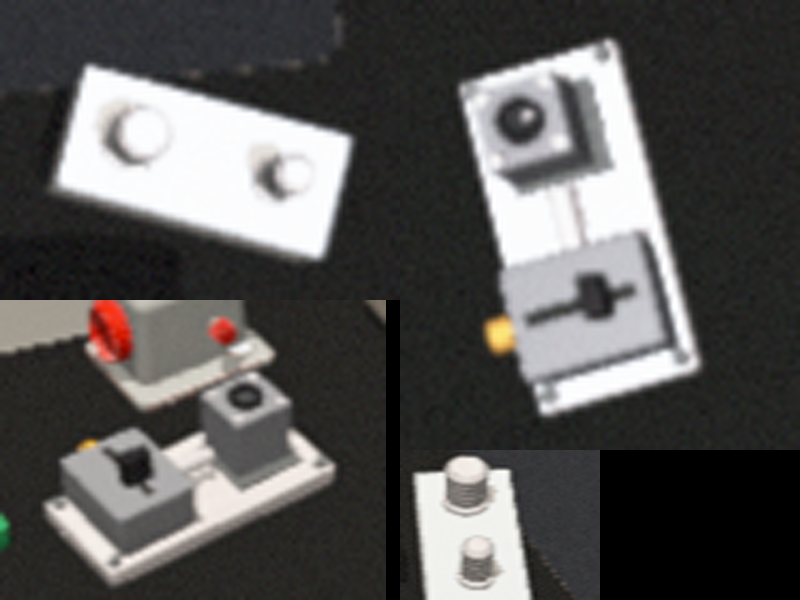

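```bash
cat >> h.py <<'E'
def ray(f,u,v):
    d=R.from_euler('xyz',f['orientation']).as_matrix()@np.linalg.inv(f['mtx'])@np.array([u,v,1.])
    return np.array(f['origin']),d
def at_z(f,u,v,z):
    o,d=ray(f,u,v); return o+d*(z-o[2])/d[2]
def tri(rs):
    A=0;b=0
    for o,d in rs:
        d=d/np.linalg.norm(d);P=np.eye(3)-np.outer(d,d);A=A+P;b=b+P@o
    x=np.linalg.solve(A,b); return x
def proj(f,p):
    c=R.from_euler('xyz',f['orientation']).as_matrix().T@(np.array(p)-f['origin']); q=f['mtx']@c; return q[:2]/q[2]
def blob(f,box,pred):
    u0,v0,u1,v1=box; im=f['color'][v0:v1,u0:u1].astype(float)
    m=pred(im).astype(np.uint8); n,l,st,c=cv2.connectedComponentsWithStats(m)
    return [(c[i]+[u0,v0],st[i,4]) for i in range(1,n) if st[i,4]>3]
E
python3 - <<'E'
from h import *
T=grab('top');S=grab('side')
dark=lambda im:im.max(2)<75
ct=blob(T,(126,170,144,188),dark); cs=blob(S,(248,110,268,124),dark)
gt=blob(T,(136,205,160,225),dark); gs=blob(S,(218,125,245,143),dark)
print('collar',ct,cs);print('grip',gt,gs)
for c,_ in ct: print('T z.056',at_z(T,*c,.056))
for c,_ in cs: print('S z.056',at_z(S,*c,.056))
for c,_ in gt: print('grip T .055',at_z(T,*c,.055))
for c,_ in gs: print('grip S .05',at_z(S,*c,.051))
# base & stand outlines
for box in((115,155,180,245),(300,195,380,255)):
    u0,v0,u1,v1=box; g=T['color'][v0:v1,u0:u1].min(2)
    m=(g>150).astype(np.uint8); cs_,_=cv2.findContours(m,0,2); c=max(cs_,key=cv2.contourArea)
    q=cv2.boxPoints(cv2.minAreaRect(c))+[u0,v0]; print('rect px',q.round(1).tolist())
    for z in(0,.012,.044): print(z,np.array([at_z(T,*p,z)[:2] for p in q]).round(4).tolist())
# silencer top
print('sil T',at_z(T,328.4,221.6,.088),'S',at_z(S,280.1,250.2,.088),tri([ray(T,328.4,221.6),ray(S,280.1,250.2)]))
E
```

```text
collar [(array([143. , 173.5]), np.int32(4)), (array([132.97142857, 179.02857143]), np.int32(35))] [(array([264.66666667, 112.41666667]), np.int32(36)), (array([256.89285714, 117.03571429]), np.int32(28))]
grip [(array([147.92156863, 214.21568627]), np.int32(51))] [(array([221.76190476, 125.66666667]), np.int32(21)), (array([238.27272727, 126.09090909]), np.int32(33)), (array([230.73214286, 133.46428571]), np.int32(56))]
T z.056 [0.55793114 0.29492753 0.056     ]
T z.056 [0.54677885 0.31581571 0.056     ]
S z.056 [0.56975216 0.32179147 0.056     ]
S z.056 [0.54632848 0.31185789 0.056     ]
grip T .055 [0.47238589 0.28361739 0.055     ]
grip S .05 [0.4605681  0.31718492 0.051     ]
grip S .05 [0.4962219  0.30176318 0.051     ]
grip S .05 [0.47174449 0.28280918 0.051     ]
rect px [[119.0, 171.3], [152.5, 162.6], [169.9, 229.2], [136.4, 237.9]]
0 [[0.5763, 0.3644], [0.5939, 0.2898], [0.4449, 0.2499], [0.4277, 0.3227]]
0.012 [[0.5736, 0.3604], [0.5911, 0.2867], [0.4439, 0.2473], [0.427, 0.3192]]
0.044 [[0.5667, 0.3496], [0.5835, 0.2784], [0.4413, 0.2403], [0.4249, 0.3098]]
rect px [[310.2, 231.7], [317.0, 207.3], [370.5, 222.2], [363.7, 246.6]]
0 [[0.4323, -0.0527], [0.4845, -0.0695], [0.4496, -0.1821], [0.3981, -0.1646]]
0.012 [[0.4315, -0.0516], [0.4831, -0.0681], [0.4486, -0.1793], [0.3977, -0.1621]]
0.044 [[0.4293, -0.0485], [0.4791, -0.0644], [0.4458, -0.1719], [0.3967, -0.1552]]
sil T [ 0.44515908 -0.08039044  0.088     ] S [ 0.44739035 -0.08104581  0.088     ] [ 0.44630832 -0.08070789  0.08774538]
```

```bash
cat >> h.py <<'E'
def plan(p,yaw=None):
    o=bot.get_obs(); q=o['orientation']; M=R.from_euler('xyz',[np.pi,0,q[2]]).as_matrix()
    s=M.T@(np.array(p)-o['ee_pos'])/.5
    tw=0 if yaw is None else -((yaw-q[2]+np.pi)%(2*np.pi)-np.pi)/(np.pi/2)
    print('shift',s.round(4),'twist',round(tw,4))
E
python3 -c "
from h import *
plan([.27,-.25,.231],1.274);plan([.446,-.081,.2],1.274)"
```

```text
shift [ 4.001e-01 -4.818e-01 -4.000e-04] twist -0.6526
shift [ 0.8245 -0.7227  0.0616] twist -0.6526
```

Emit:
{"api": "step_arm", "payload": {"commands": [{"x":0.4,"y":-0.48,"z":0,"twist":-0.6526},{"x":0.4,"y":-0.48,"z":0,"twist":-0.6526},{"x":0.4,"y":-0.48,"z":0,"twist":-0.6526},{"x":0.4,"y":-0.48,"z":0,"twist":-0.6526},{"x":0.4,"y":-0.48,"z":0,"twist":-0.6526},{"x":0.4,"y":-0.48,"z":0,"twist":-0.6526},{"x":0.4,"y":-0.48,"z":0,"twist":-0.6526},{"x":0.8245,"y":-0.7227,"z":0.06,"twist":-0.6526},{"x":0.8245,"y":-0.7227,"z":0.06,"twist":-0.6526},{"x":0.8245,"y":-0.7227,"z":0.06,"twist":-0.6526},{"x":0.8245,"y":-0.7227,"z":0.06,"twist":-0.6526},{"x":0.8245,"y":-0.7227,"z":0.06,"twist":-0.6526}], "gripper": 1, "squeeze": 85}}

```text
time_s: 1.2
ee_pos: [0.4071, -0.1202, 0.2078]
orientation: [3.141, 0.0, 1.274]
ft_force: [0.9, -1.4, 0.0]
gripper_width: 0.0855
grip_force: 0.0
```

Emit:
{"api": "step_arm", "payload": {"commands": [{"x":0,"y":0,"z":0},{"x":0,"y":0,"z":0}]}}

```text
invalid input
```

```bash
python3 -c "
from h import *
plan([.446,-.081,.2],1.274);plan([.446,-.081,.054],1.274)"
```

```text
shift [0.0976 0.0514 0.0157] twist -0.0
shift [0.0976 0.0514 0.3077] twist -0.0
```

Emit:
{"api": "step_arm", "payload": {"commands": [{"x":0.05,"y":0.025,"z":0.01},{"x":0.05,"y":0.025,"z":0.01},{"x":0.05,"y":0.025,"z":0.01},{"x":0.05,"y":0.025,"z":0.01}]}}

```text
invalid input
```

```bash
python3 -c "
from h import *
plan([.446,-.081,.2],1.274);plan([.446,-.081,.054],1.274)"
```

```text
shift [0.0976 0.0514 0.0157] twist -0.0
shift [0.0976 0.0514 0.3077] twist -0.0
```

Emit:
{"api": "step_arm", "payload": {"commands": [{"x":0.05,"y":0.025,"z":0.01,"twist":0},{"x":0.05,"y":0.025,"z":0.01,"twist":0},{"x":0.05,"y":0.025,"z":0.01,"twist":0},{"x":0.05,"y":0.025,"z":0.01,"twist":0}]}}

```text
time_s: 1.53
ee_pos: [0.425, -0.1019, 0.2026]
orientation: [-3.141, 0.0, 1.275]
ft_force: [-0.0, -0.7, -0.4]
gripper_width: 0.0857
grip_force: 0.0
```

```bash
python3 -c "
from h import *
plan([.446,-.081,.2],1.274);plan([.446,-.081,.054],1.274)"
```

```text
shift [0.0522 0.028  0.0053] twist 0.0006
shift [0.0522 0.028  0.2973] twist 0.0006
```

Emit:
{"api": "step_arm", "payload": {"commands": [{"x":0.052,"y":0.028,"z":0.005,"twist":0},{"x":0.052,"y":0.028,"z":0.005,"twist":0},{"x":0.052,"y":0.028,"z":0.1,"twist":0},{"x":0.052,"y":0.028,"z":0.18,"twist":0},{"x":0.052,"y":0.028,"z":0.18,"twist":0},{"x":0.052,"y":0.028,"z":0.18,"twist":0}]}}

```text
time_s: 2.03
ee_pos: [0.4438, -0.0813, 0.1113]
orientation: [-3.135, -0.001, 1.272]
ft_force: [1.1, 0.0, 1.5]
gripper_width: 0.0854
grip_force: 0.0
```

```bash
python3 -c "
from h import *
plan([.446,-.081,.054],1.274);grab('top','t1.png');grab('side','s1.png')
t=cv2.imread('pics/t1.png');s=cv2.imread('pics/s1.png')
a=cv2.resize(t[190:260,295:385],(400,311),interpolation=2);b=cv2.resize(s[215:315,240:330],(400,444),interpolation=2)
o=np.zeros((450,800,3),np.uint8);o[:311,:400]=a;o[:444,400:]=b;cv2.imwrite('pics/z2.png',o)"
```

```text
shift [0.0019 0.004  0.1146] twist -0.0013
```

View pics/z2.png

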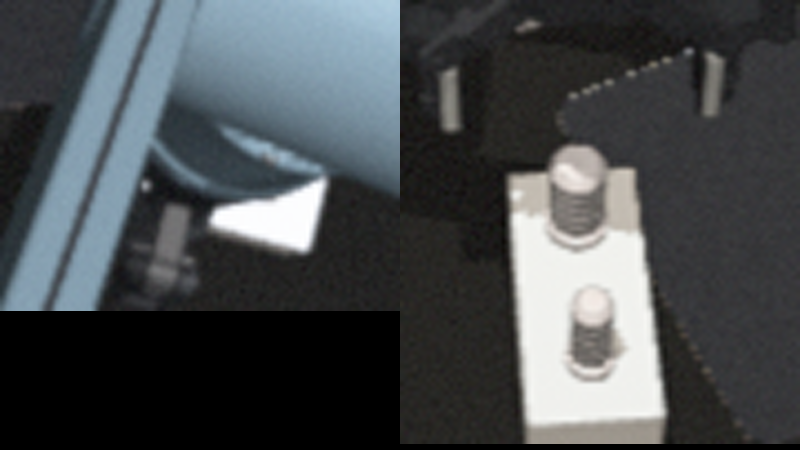

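Emit:
{"api": "step_arm", "payload": {"commands": [{"x":0.0019,"y":0.003,"z":0.06,"twist":0},{"x":0.0019,"y":0.003,"z":0.09,"twist":0},{"x":0.0019,"y":0.003,"z":0.114,"twist":0},{"x":0.0019,"y":0.003,"z":0.114,"twist":0},{"x":0.0019,"y":0.003,"z":0.114,"twist":0},{"x":0.0019,"y":0.003,"z":0.114,"twist":0}]}}

```text
time_s: 2.63
ee_pos: [0.4496, -0.0815, 0.0578]
orientation: [3.138, 0.0, 1.274]
ft_force: [0.1, -0.2, -0.1]
gripper_width: 0.0854
grip_force: 0.0
```

Emit:
{"api": "step_arm", "payload": {"commands": [{"x":0,"y":0,"z":0,"twist":0},{"x":0,"y":0,"z":0,"twist":0},{"x":0,"y":0,"z":0,"twist":0},{"x":0,"y":0,"z":0,"twist":0},{"x":0,"y":0,"z":0,"twist":0},{"x":0,"y":0,"z":0,"twist":0},{"x":0,"y":0,"z":0,"twist":0},{"x":0,"y":0,"z":0,"twist":0},{"x":0,"y":0,"z":0,"twist":0},{"x":0,"y":0,"z":0,"twist":0},{"x":0,"y":0,"z":0,"twist":0},{"x":0,"y":0,"z":0,"twist":0}], "gripper": 0.0, "squeeze": 85}}

```text
time_s: 3.63
ee_pos: [0.4482, -0.0806, 0.0562]
orientation: [3.141, 0.0, 1.274]
ft_force: [-0.6, 0.9, 4.5]
gripper_width: 0.0202
grip_force: 82.8
```

Emit:
{"api": "step_arm", "payload": {"commands": [{"x":0,"y":0,"z":-0.04,"twist":0},{"x":0,"y":0,"z":-0.1,"twist":0},{"x":0,"y":0,"z":-0.17,"twist":0},{"x":0,"y":0,"z":-0.24,"twist":0},{"x":0,"y":0,"z":-0.29,"twist":0},{"x":0,"y":0,"z":-0.29,"twist":0},{"x":0,"y":0,"z":-0.29,"twist":0},{"x":0,"y":0,"z":-0.29,"twist":0},{"x":0,"y":0,"z":-0.29,"twist":0}]}}

```text
time_s: 4.38
ee_pos: [0.447, -0.0801, 0.1992]
orientation: [-3.138, -0.0, 1.274]
ft_force: [0.0, -0.3, -0.9]
gripper_width: 0.0199
grip_force: 83.1
```

```bash
python3 -c "
from h import *
plan([.5475,.3143,.2],1.838);print(bot.get_obs()['ft_force'])"
```

```text
shift [ 0.8131 -0.0386 -0.0015] twist -0.3591
[ 0.04798837 -0.29799744 -0.89536819]
```

Emit:
{"api": "step_arm", "payload": {"commands": [{"x":0.06,"y":-0.003,"z":0,"twist":-0.07},{"x":0.14,"y":-0.006,"z":0,"twist":-0.14},{"x":0.22,"y":-0.01,"z":0,"twist":-0.21},{"x":0.3,"y":-0.014,"z":0,"twist":-0.28},{"x":0.38,"y":-0.018,"z":0,"twist":-0.3591},{"x":0.46,"y":-0.022,"z":0,"twist":-0.3591},{"x":0.54,"y":-0.026,"z":0,"twist":-0.3591},{"x":0.62,"y":-0.03,"z":0,"twist":-0.3591},{"x":0.7,"y":-0.034,"z":0,"twist":-0.3591},{"x":0.77,"y":-0.037,"z":0,"twist":-0.3591},{"x":0.8131,"y":-0.0386,"z":0,"twist":-0.3591},{"x":0.8131,"y":-0.0386,"z":0,"twist":-0.3591}]}}

```text
time_s: 5.38
ee_pos: [0.548, 0.318, 0.198]
orientation: [-3.139, -0.001, 1.842]
ft_force: [-0.7, -0.4, -0.5]
gripper_width: 0.02
grip_force: 83.2
```

Emit:
{"api": "step_arm", "payload": {"commands": [{"x":0,"y":0,"z":0.01,"twist":0},{"x":0,"y":0,"z":0.04,"twist":0},{"x":0,"y":0,"z":0.08,"twist":0},{"x":0,"y":0,"z":0.12,"twist":0},{"x":0,"y":0,"z":0.12,"twist":0},{"x":0,"y":0,"z":0.12,"twist":0},{"x":0,"y":0,"z":0.12,"twist":0},{"x":0,"y":0,"z":0.12,"twist":0}]}}

```text
time_s: 6.05
ee_pos: [0.5494, 0.3136, 0.1422]
orientation: [3.139, -0.0, 1.837]
ft_force: [0.7, 0.6, -0.9]
gripper_width: 0.0198
grip_force: 83.2
```

```bash
python3 -c "
from h import *
plan([.5475,.3143,.11],1.838);print(bot.get_obs()['ft_force'],bot.get_obs()['ee_pos'])
grab('top','t2.png');grab('side','s2.png')
t=cv2.imread('pics/t2.png');s=cv2.imread('pics/s2.png')
a=cv2.resize(t[150:240,90:190],(400,360),interpolation=2);b=cv2.resize(s[60:160,200:290],(400,444),interpolation=2)
o=np.zeros((450,800,3),np.uint8);o[:360,:400]=a;o[:444,400:]=b;cv2.imwrite('pics/z3.png',o)"
```

```text
shift [ 0.0025 -0.0034  0.0644] twist -0.0004
[ 0.68061568  0.57946223 -0.92588568] [0.54944126 0.31355133 0.14218456]
```

View pics/z3.png

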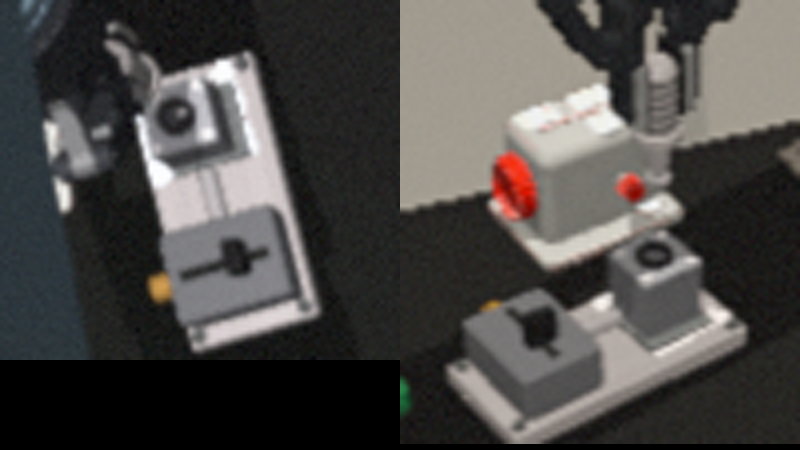

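Emit:
{"api": "step_arm", "payload": {"commands": [{"x":0.0025,"y":-0.0034,"z":0.02,"twist":0},{"x":0.0025,"y":-0.0034,"z":0.04,"twist":0},{"x":0.0025,"y":-0.0034,"z":0.06,"twist":0},{"x":0.0025,"y":-0.0034,"z":0.066,"twist":0},{"x":0.0025,"y":-0.0034,"z":0.066,"twist":0},{"x":0.0025,"y":-0.0034,"z":0.066,"twist":0},{"x":0.0025,"y":-0.0034,"z":0.066,"twist":0},{"x":0.0025,"y":-0.0034,"z":0.066,"twist":0}]}}

```text
time_s: 6.82
ee_pos: [0.547, 0.3147, 0.1083]
orientation: [3.141, -0.0, 1.838]
ft_force: [0.6, 0.6, -0.3]
gripper_width: 0.0198
grip_force: 83.2
```

```bash
python3 -c "
from h import *
plan([.5475,.3143,.105],1.838)
for i in range(3): print(bot.get_obs()['ft_force'],bot.get_obs()['ee_pos']);bot.grab_frame('side')
f=grab('side');print(at_z(f,0,0,0)[:2])
s=cv2.resize(cv2.cvtColor(f['color'],cv2.COLOR_RGB2BGR)[85:135,230:290],(720,600),interpolation=2);cv2.imwrite('pics/z4.png',s)"
```

```text
shift [-0.0011  0.0007  0.0065] twist -0.0
[ 0.61906735  0.59761668 -0.33058242] [0.54701136 0.31472029 0.10826436]
[ 0.01094511 -0.48419804 -1.16541218] [0.54697662 0.3147184  0.10829311]
[ 0.55774949 -0.31317886 -1.71914786] [0.54692144 0.31471287 0.10826996]
[-0.07378909  1.35839417]
```

View pics/z4.png

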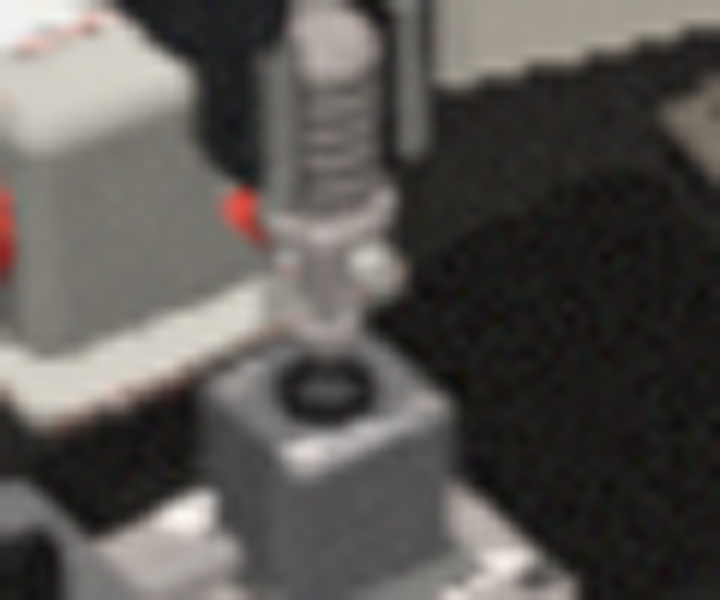

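```bash
python3 -c "
from h import *
f=grab('side')
print(at_z(f,257.2,117.3,.056),at_z(f,257.3,114.0,.0637),proj(f,[.547,.3147,.0637]),proj(f,[.547,.3147,.056]))"
```

```text
[0.54666892 0.31065336 0.056     ] [0.54794346 0.31298258 0.0637    ] [256.67824771 113.66826557] [256.7532153  116.27379146]
```

Emit:
{"api": "step_arm", "payload": {"commands": [{"x":0,"y":0,"z":0.004,"twist":0},{"x":0,"y":0,"z":0.008,"twist":0},{"x":0,"y":0,"z":0.012,"twist":0},{"x":0,"y":0,"z":0.015,"twist":0},{"x":0,"y":0,"z":0.017,"twist":0},{"x":0,"y":0,"z":0.018,"twist":0},{"x":0,"y":0,"z":0.018,"twist":0},{"x":0,"y":0,"z":0.018,"twist":0}]}}

```text
time_s: 7.73
ee_pos: [0.5466, 0.3146, 0.0988]
orientation: [-3.142, 0.0, 1.838]
ft_force: [-0.5, 0.6, -0.8]
gripper_width: 0.0199
grip_force: 83.2
```

Emit:
{"api": "step_arm", "payload": {"commands": [{"x":0,"y":0,"z":0.001,"twist":0},{"x":0,"y":0,"z":0.002,"twist":0},{"x":0,"y":0,"z":0.003,"twist":0},{"x":0,"y":0,"z":0.003,"twist":0},{"x":0,"y":0,"z":0.003,"twist":0}]}}

```text
time_s: 8.15
ee_pos: [0.5466, 0.3146, 0.0973]
orientation: [3.142, -0.0, 1.838]
ft_force: [-0.7, 0.2, -0.2]
gripper_width: 0.0201
grip_force: 83.2
```

Emit:
{"api": "step_arm", "payload": {"commands": [{"x":0,"y":0,"z":0.001,"twist":0},{"x":0,"y":0,"z":0.002,"twist":0},{"x":0,"y":0,"z":0.002,"twist":0},{"x":0,"y":0,"z":0.002,"twist":0}]}}

```text
time_s: 8.48
ee_pos: [0.5468, 0.3147, 0.0964]
orientation: [3.141, -0.0, 1.838]
ft_force: [0.5, 0.6, -0.5]
gripper_width: 0.0196
grip_force: 83.2
```

Emit:
{"api": "step_arm", "payload": {"commands": [{"x":0,"y":0,"z":0.001,"twist":0},{"x":0,"y":0,"z":0.002,"twist":0},{"x":0,"y":0,"z":0.002,"twist":0},{"x":0,"y":0,"z":0.002,"twist":0}]}}

```text
time_s: 8.82
ee_pos: [0.5469, 0.3149, 0.0956]
orientation: [3.141, -0.0, 1.838]
ft_force: [0.6, 1.7, 2.5]
gripper_width: 0.0197
grip_force: 83.2
```

Emit:
{"api": "step_arm", "payload": {"commands": [{"x":0.0008,"y":0.0003,"z":0,"twist":0},{"x":0.0016,"y":0.0005,"z":0,"twist":0},{"x":0.0016,"y":0.0005,"z":0,"twist":0},{"x":0.0016,"y":0.0005,"z":0.001,"twist":0},{"x":0.0016,"y":0.0005,"z":0.001,"twist":0},{"x":0.0016,"y":0.0005,"z":0.001,"twist":0}]}}

```text
time_s: 9.32
ee_pos: [0.5468, 0.3155, 0.0948]
orientation: [3.141, -0.0, 1.838]
ft_force: [1.6, 0.8, 1.1]
gripper_width: 0.0199
grip_force: 83.2
```

Emit:
{"api": "step_arm", "payload": {"commands": [{"x":0.0003,"y":0.0006,"z":0,"twist":0},{"x":0.0003,"y":0.0011,"z":0,"twist":0},{"x":0.0003,"y":0.0011,"z":0.001,"twist":0},{"x":0.0003,"y":0.0011,"z":0.001,"twist":0},{"x":0.0003,"y":0.0011,"z":0.001,"twist":0}]}}

```text
time_s: 9.73
ee_pos: [0.547, 0.3158, 0.0941]
orientation: [-3.141, -0.0, 1.838]
ft_force: [0.2, 2.2, 0.1]
gripper_width: 0.0194
grip_force: 83.2
```

Emit:
{"api": "step_arm", "payload": {"commands": [{"x":0.0005,"y":0.0002,"z":0,"twist":0},{"x":0.001,"y":0.0004,"z":0,"twist":0},{"x":0.001,"y":0.0004,"z":0.001,"twist":0},{"x":0.001,"y":0.0004,"z":0.002,"twist":0},{"x":0.001,"y":0.0004,"z":0.002,"twist":0},{"x":0.001,"y":0.0004,"z":0.002,"twist":0}]}}

```text
time_s: 10.23
ee_pos: [0.547, 0.3162, 0.0931]
orientation: [-3.141, 0.0, 1.838]
ft_force: [0.1, 0.8, -0.5]
gripper_width: 0.0195
grip_force: 83.1
```

Emit:
{"api": "step_arm", "payload": {"commands": [{"x":0.0005,"y":0.0002,"z":0.002,"twist":0},{"x":0.0005,"y":0.0002,"z":0.004,"twist":0},{"x":0.0005,"y":0.0002,"z":0.006,"twist":0},{"x":0.0005,"y":0.0002,"z":0.008,"twist":0},{"x":0.0005,"y":0.0002,"z":0.01,"twist":0},{"x":0.0005,"y":0.0002,"z":0.012,"twist":0},{"x":0.0005,"y":0.0002,"z":0.012,"twist":0},{"x":0.0005,"y":0.0002,"z":0.012,"twist":0}]}}

```text
time_s: 10.9
ee_pos: [0.5472, 0.3165, 0.0872]
orientation: [-3.141, 0.0, 1.838]
ft_force: [0.7, 0.4, -0.1]
gripper_width: 0.0196
grip_force: 83.1
```

Emit:
{"api": "step_arm", "payload": {"commands": [{"x":0,"y":0,"z":0.002,"twist":0},{"x":0,"y":0,"z":0.004,"twist":0},{"x":0,"y":0,"z":0.006,"twist":0},{"x":0,"y":0,"z":0.008,"twist":0},{"x":0,"y":0,"z":0.01,"twist":0},{"x":0,"y":0,"z":0.012,"twist":0},{"x":0,"y":0,"z":0.014,"twist":0},{"x":0,"y":0,"z":0.014,"twist":0}]}}

```text
time_s: 11.57
ee_pos: [0.5472, 0.3165, 0.0801]
orientation: [-3.141, 0.0, 1.838]
ft_force: [1.2, 0.3, -1.5]
gripper_width: 0.0196
grip_force: 83.1
```

Emit:
{"api": "step_arm", "payload": {"commands": [{"x":0,"y":0.0004,"z":0.001,"twist":0},{"x":0,"y":0.0004,"z":0.002,"twist":0},{"x":0,"y":0.0004,"z":0.003,"twist":0},{"x":0,"y":0.0004,"z":0.004,"twist":0},{"x":0,"y":0.0004,"z":0.005,"twist":0},{"x":0,"y":0.0004,"z":0.006,"twist":0},{"x":0,"y":0.0004,"z":0.006,"twist":0}]}}

```text
time_s: 12.15
ee_pos: [0.5477, 0.3166, 0.0782]
orientation: [3.141, 0.0, 1.838]
ft_force: [-1.2, -1.4, 5.8]
gripper_width: 0.0197
grip_force: 83.7
```

Emit:
{"api": "step_arm", "payload": {"commands": [{"x":-0.0002,"y":-0.0002,"z":0.001,"twist":0},{"x":-0.0002,"y":-0.0002,"z":0.002,"twist":0},{"x":-0.0002,"y":-0.0002,"z":0.003,"twist":0},{"x":-0.0002,"y":-0.0002,"z":0.004,"twist":0},{"x":-0.0002,"y":-0.0002,"z":0.005,"twist":0},{"x":-0.0002,"y":-0.0002,"z":0.006,"twist":0},{"x":-0.0002,"y":-0.0002,"z":0.006,"twist":0}]}}

```text
time_s: 12.73
ee_pos: [0.5479, 0.3167, 0.076]
orientation: [3.139, -0.0, 1.838]
ft_force: [-1.6, -0.9, 9.3]
gripper_width: 0.0199
grip_force: 84.2
```

Emit:
{"api": "step_arm", "payload": {"commands": [{"x":-0.0002,"y":-0.0003,"z":0.001,"twist":0},{"x":-0.0002,"y":-0.0003,"z":0.002,"twist":0},{"x":-0.0002,"y":-0.0003,"z":0.003,"twist":0},{"x":-0.0002,"y":-0.0003,"z":0.004,"twist":0},{"x":-0.0002,"y":-0.0003,"z":0.005,"twist":0},{"x":-0.0002,"y":-0.0003,"z":0.006,"twist":0},{"x":-0.0002,"y":-0.0003,"z":0.006,"twist":0}]}}

```text
time_s: 13.32
ee_pos: [0.5477, 0.3165, 0.072]
orientation: [3.14, -0.0, 1.838]
ft_force: [-0.7, 0.3, 4.4]
gripper_width: 0.0197
grip_force: 83.9
```

Emit:
{"api": "step_arm", "payload": {"commands": [{"x":0,"y":0,"z":0.001,"twist":0},{"x":0,"y":0,"z":0.002,"twist":0},{"x":0,"y":0,"z":0.003,"twist":0},{"x":0,"y":0,"z":0.004,"twist":0},{"x":0,"y":0,"z":0.004,"twist":0},{"x":0,"y":0,"z":0.004,"twist":0}]}}

```text
time_s: 13.82
ee_pos: [0.5473, 0.3163, 0.0689]
orientation: [-3.141, 0.0, 1.838]
ft_force: [1.4, 0.2, -0.8]
gripper_width: 0.0204
grip_force: 83.3
```

Emit:
{"api": "step_arm", "payload": {"commands": [{"x":0,"y":0,"z":0.001,"twist":0},{"x":0,"y":0,"z":0.002,"twist":0},{"x":0,"y":0,"z":0.003,"twist":0},{"x":0,"y":0,"z":0.003,"twist":0},{"x":0,"y":0,"z":0.003,"twist":0}]}}

```text
time_s: 14.23
ee_pos: [0.5473, 0.3163, 0.0682]
orientation: [3.141, -0.0, 1.838]
ft_force: [0.7, 0.0, 5.2]
gripper_width: 0.0197
grip_force: 83.5
```

Emit:
{"api": "step_arm", "payload": {"commands": [{"x":0,"y":0,"z":0.001,"twist":0},{"x":0,"y":0,"z":0.002,"twist":0},{"x":0,"y":0,"z":0.003,"twist":0},{"x":0,"y":0,"z":0.003,"twist":0}]}}

```text
time_s: 14.57
ee_pos: [0.5474, 0.3164, 0.0681]
orientation: [3.14, 0.0, 1.838]
ft_force: [-2.4, -1.6, 12.2]
gripper_width: 0.0198
grip_force: 84.9
```

Emit:
{"api": "step_arm", "payload": {"commands": [{"x":0,"y":0,"z":-0.003,"twist":0},{"x":0,"y":0,"z":-0.004,"twist":0},{"x":0,"y":0,"z":-0.004,"twist":0},{"x":0,"y":0,"z":-0.004,"twist":0}]}}

```text
time_s: 14.9
ee_pos: [0.5473, 0.3164, 0.0683]
orientation: [3.141, -0.0, 1.838]
ft_force: [0.6, 0.3, 3.8]
gripper_width: 0.0199
grip_force: 83.7
```

Emit:
{"api": "step_arm", "payload": {"commands": [{"x":0,"y":0,"z":0,"twist":0},{"x":0,"y":0,"z":0,"twist":0},{"x":0,"y":0,"z":0,"twist":0},{"x":0,"y":0,"z":0,"twist":0},{"x":0,"y":0,"z":0,"twist":0},{"x":0,"y":0,"z":0,"twist":0},{"x":0,"y":0,"z":0,"twist":0},{"x":0,"y":0,"z":0,"twist":0},{"x":0,"y":0,"z":-0.02,"twist":0},{"x":0,"y":0,"z":-0.06,"twist":0},{"x":0,"y":0,"z":-0.12,"twist":0},{"x":0,"y":0,"z":-0.16,"twist":0}], "gripper": 0.6}}

```text
time_s: 15.9
ee_pos: [0.5478, 0.3166, 0.1511]
orientation: [3.14, -0.0, 1.838]
ft_force: [0.2, -0.2, 0.2]
gripper_width: 0.0511
grip_force: 0.0
```

```bash
python3 -c "
from h import *
u=np.array([np.cos(.267),np.sin(.267)]);v=np.array([-u[1],u[0]])
for c in ([.507,.303],):
  c=np.array(c); print('grip',c-.04*u-.011*v,'start',c-.04*u-.034*v)
f=grab('side');print(proj(f,[.5473,.3163,.1]),proj(f,[.5473,.3163,.056]))
s=cv2.resize(cv2.cvtColor(f['color'],cv2.COLOR_RGB2BGR)[75:155,205:285],(600,600),interpolation=2);cv2.imwrite('pics/z5.png',s)
plan([.5473,.3163,.16],1.838)"
```

```text
grip [0.47131956 0.28183621] start [0.47738785 0.25965117]
[256.20093653 100.56516127] [256.64399755 115.85348818]
shift [-0.0008 -0.0059 -0.0087] twist 0.0001
```

View pics/z5.png

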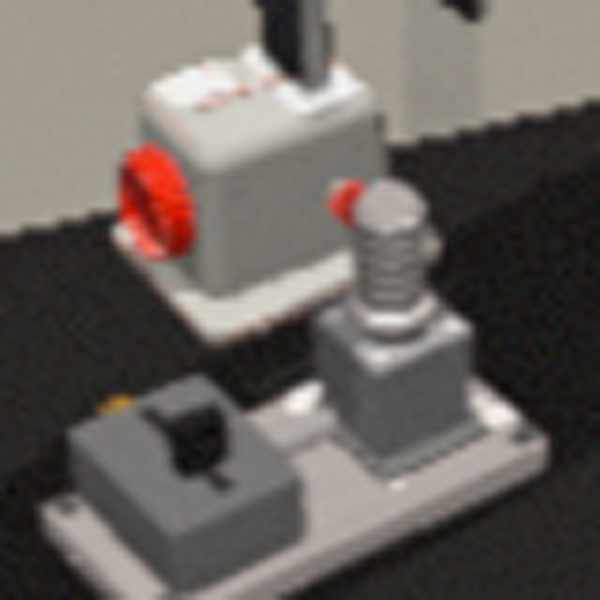

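```bash
python3 -c "
from h import *
plan([.4795,.255,.15],1.838);plan([.4795,.255,.05],1.838)"
```

```text
shift [-0.0832 -0.169   0.0113] twist 0.0001
shift [-0.0832 -0.169   0.2113] twist 0.0001
```

Emit:
{"api": "step_arm", "payload": {"commands": [{"x":-0.03,"y":-0.06,"z":0,"twist":0},{"x":-0.06,"y":-0.12,"z":0,"twist":0},{"x":-0.0832,"y":-0.169,"z":0,"twist":0},{"x":-0.0832,"y":-0.169,"z":0.01,"twist":0},{"x":-0.0832,"y":-0.169,"z":0.01,"twist":0},{"x":-0.0832,"y":-0.169,"z":0.06,"twist":0},{"x":-0.0832,"y":-0.169,"z":0.11,"twist":0},{"x":-0.0832,"y":-0.169,"z":0.15,"twist":0},{"x":-0.0832,"y":-0.169,"z":0.15,"twist":0},{"x":-0.0832,"y":-0.169,"z":0.15,"twist":0},{"x":-0.0832,"y":-0.169,"z":0.15,"twist":0}], "gripper": 0, "squeeze": 30}}

```text
time_s: 16.87
ee_pos: [0.4782, 0.2545, 0.0744]
orientation: [3.14, -0.0, 1.838]
ft_force: [0.4, 0.1, 0.8]
gripper_width: -0.0001
grip_force: 0.0
```

```bash
python3 -c "
from h import *
plan([.4795,.255,.05],1.838)"
```

```text
shift [0.0002 0.0028 0.0488] twist 0.0001
```

Emit:
{"api": "step_arm", "payload": {"commands": [{"x":0,"y":0.002,"z":0.015,"twist":0},{"x":0,"y":0.002,"z":0.03,"twist":0},{"x":0,"y":0.002,"z":0.042,"twist":0},{"x":0,"y":0.002,"z":0.046,"twist":0},{"x":0,"y":0.002,"z":0.046,"twist":0},{"x":0,"y":0.002,"z":0.046,"twist":0}]}}

```text
time_s: 17.37
ee_pos: [0.4776, 0.2541, 0.0502]
orientation: [-3.141, -0.0, 1.838]
ft_force: [-0.2, -0.6, -1.0]
gripper_width: -0.0
grip_force: 0.0
```

Emit:
{"api": "step_arm", "payload": {"commands": [{"x":0.006,"y":0,"z":0,"twist":0},{"x":0.012,"y":0,"z":0,"twist":0},{"x":0.018,"y":0,"z":0,"twist":0},{"x":0.023,"y":0,"z":0,"twist":0},{"x":0.028,"y":0,"z":0,"twist":0},{"x":0.033,"y":0,"z":0,"twist":0},{"x":0.038,"y":0,"z":0,"twist":0},{"x":0.043,"y":0,"z":0,"twist":0},{"x":0.048,"y":0,"z":0,"twist":0},{"x":0.053,"y":0,"z":0,"twist":0},{"x":0.058,"y":0,"z":0,"twist":0},{"x":0.058,"y":0,"z":0,"twist":0}]}}

```text
time_s: 18.37
ee_pos: [0.47, 0.2827, 0.0503]
orientation: [3.141, -0.0, 1.838]
ft_force: [0.1, 0.4, -0.1]
gripper_width: -0.0001
grip_force: 0.0
```

Emit:
{"api": "step_arm", "payload": {"commands": [{"x":0.003,"y":0,"z":0,"twist":0},{"x":0.006,"y":0,"z":0,"twist":0},{"x":0.009,"y":0,"z":0,"twist":0},{"x":0.012,"y":0,"z":0,"twist":0},{"x":0.012,"y":0,"z":0,"twist":0}]}}

```text
time_s: 18.78
ee_pos: [0.4689, 0.2866, 0.0503]
orientation: [-3.141, 0.003, 1.839]
ft_force: [2.0, -8.3, 2.2]
gripper_width: -0.0002
grip_force: 4.3
```

Emit:
{"api": "step_arm", "payload": {"commands": [{"x":0.001,"y":0,"z":0,"twist":0},{"x":0.002,"y":0,"z":0,"twist":0},{"x":0.002,"y":0,"z":0,"twist":0},{"x":0.002,"y":0,"z":0,"twist":0}]}}

```text
time_s: 19.12
ee_pos: [0.4689, 0.2866, 0.0503]
orientation: [-3.141, 0.004, 1.839]
ft_force: [3.6, -11.6, 1.5]
gripper_width: 0.0001
grip_force: 5.9
```

Hard stop reached. I'll back off, rise and check.

Emit:
{"api": "step_arm", "payload": {"commands": [{"x":-0.01,"y":0,"z":0,"twist":0},{"x":-0.02,"y":0,"z":0,"twist":0},{"x":-0.025,"y":0,"z":0,"twist":0},{"x":-0.025,"y":0,"z":-0.04,"twist":0},{"x":-0.025,"y":0,"z":-0.1,"twist":0},{"x":-0.025,"y":0,"z":-0.18,"twist":0},{"x":-0.05,"y":-0.05,"z":-0.25,"twist":0},{"x":-0.12,"y":-0.1,"z":-0.25,"twist":0},{"x":-0.2,"y":-0.1,"z":-0.25,"twist":0},{"x":-0.25,"y":-0.1,"z":-0.25,"twist":0},{"x":-0.25,"y":-0.1,"z":-0.25,"twist":0},{"x":-0.25,"y":-0.1,"z":-0.25,"twist":0}]}}

```text
time_s: 20.12
ee_pos: [0.4531, 0.1544, 0.1755]
orientation: [3.141, -0.001, 1.835]
ft_force: [-0.1, -0.3, 0.2]
gripper_width: -0.0
grip_force: 0.0
```

```bash
python3 -c "
from h import *
print(bot.get_obs()['ee_pos'])
f=grab('side','s6.png');g=grab('top','t6.png')
c=lambda i:cv2.cvtColor(i['color'],cv2.COLOR_RGB2BGR)
s=np.hstack([cv2.resize(c(f)[75:165,200:290],(400,400),interpolation=2),cv2.resize(c(g)[155:245,105:195],(400,400),interpolation=2)]);cv2.imwrite('pics/z6.png',s)"
```

```text
[0.45312539 0.1543575  0.17545147]
```

View pics/z6.png

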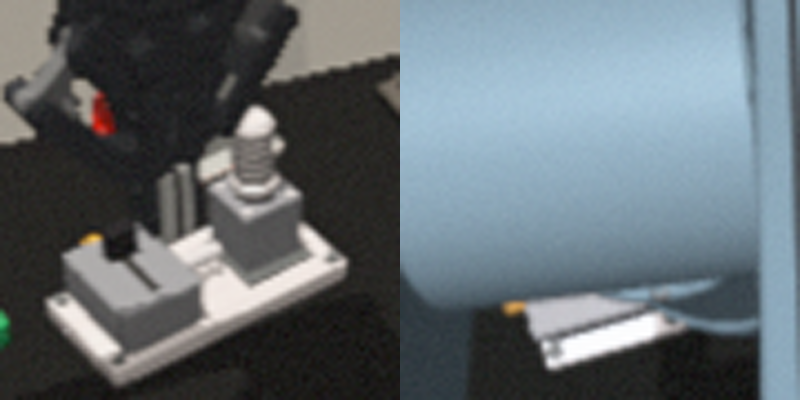

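```bash
python3 -c "
from h import *
print(bot.close_job())"
```

```text
the job is handed in; nothing more can be done
None
```

The job is handed in with no verdict returned: the thick silencer went fully home in the empty unit's port (hard stop felt, flange on the collar), I released it, and the valve grip slid across to its end stop; the thin silencer, petri dish and vial were not touched.

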